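Unlock the document case and slide its cover back

ROBOT

A 6-joint arm with a two-finger parallel gripper is mounted at the origin on the work surface. World frame = base frame: x ahead of the robot, y to its left, z up, the work surface at z = 0. Lengths are in m, angles in degrees, forces in N, time in s.
With the tool pointing down it reaches from about 0.4 to 0.825 m from the base axis. Payload 7 kg.
Tool frame: the origin (TCP) lies midway between the tips of the shut fingers; the grasp point (between the pads) lies 19 mm behind it; z points along the fingers, y is the line along which they close (so a half turn about z gives the same grasp; the last joint's range is limited). The gripper opens to 88 mm and grips with 3 to 60 N. Pads are 19 mm wide; open, the fingers measure 130 mm over their backs; the gripper's body (78 mm by 193 mm) begins 47 mm behind the grasp point.
Start: joints at [-47.378, 20.546, 0.682, 0, -70.136, -16.507], TCP at [0.297, -0.606, 0.197] pointing down, gripper open.
Joint ranges: [-176.03, 176.03], [-82.01, 121.73], [-58.28, 71.71], [-173.87, 95.51], [-174.79, -0.11], [-173.66, 173.66]. Speed limits (degrees/s): [136.94, 136.94, 172.46, 180, 180, 180].

INTERFACE

Orientations are given as [roll, pitch, yaw] about the fixed x, y, z axes, in that order (R = Rz(yaw) Ry(pitch) Rx(roll)).
In Python, from plant import ctrl gives the robot as it stands.
- The arm moves only by the tool arm_command, never from a script. Its argument "steps" is a list of rows, each an object with "translation": the shift along the tool's x, y, z in mm, a list of three; "rotation": the turn, a rotation vector about the tool's x, y, z in units of 5 degrees (1.0 is 5 degrees), a list of three; "claw": the finger opening in mm, from 0 to 87.6. In form: [{"translation": [x, y, z], "rotation": [rx, ry, rz], "claw": claw}, ...]. A call has 1 to 5 rows; each row is the pose to reach, as a shift and turn from the pose commanded when the call began, along the tool's axes at that moment; what a row does not reach only later rows make up. A row lasts 1/10 s, in which the tool goes at most 50 mm and 8.59 degrees, less where a joint would pass 70% of its speed; a pose out of reach is approached as far as the arm can. A call with a gripper value outside its range is refused whole. The fingers move at their own pace and stop on an object; the grip force is fixed at half the most. Time passes only in rows, so rows that repeat a pose let the fingers close. It gives the time, the measured TCP pose, the force, the opening and the grip force at its end, in the units of the state.
- ctrl.get_obs(): the state, without advancing time (a new reading comes with each control period).
- ctrl.snapshot(name): name is "scene" or "top" or "wrist"; returns (picture, depth): 480x640x3 uint8, red, green, blue; 480x640 float32, m along the optical axis (not along the pixel's ray), 0 where there is no reading.
- ctrl.calibration(name): a dict with "vertical_fov" (degrees; the focal length in pixels is half the picture's height over the tangent of half this angle, whatever the lens; pixels are square), "cx", "cy" (the principal point, pixels), "rvec" (rotation vector, rad) and "tvec" (3), from world to camera coordinates, as OpenCV has them; the wrist camera has in their place "hand_eye" (4x4, takes a point from camera to tool coordinates, whose origin is the TCP and whose axes are the flange's). Camera axes: x right, y down, z forward; pixel columns grow to the right and rows downward; lengths in m; the calibration is good to about 2 mm. A picture is of the moment at which its call begins: read the wrist's pose just before it. calibration takes no time and is no camera call.
- ctrl.close_job(): hands the job in; it is judged then, once.
The state is a dict: "clock": time; "joint_pos": joint angles; "qvel": joint speeds; "tau": joint torques, N m; "tool_pos": TCP position; "orientation": TCP orientation; "force": force on the tool from outside, world axes, zero at the start; "moment": the same for the moment, N m; "opening": finger opening in m; "gripper_force": force on a finger pad.
Only numpy, scipy, OpenCV 4.12 (cv2) and the standard library are available. Lean on these libraries where they do the work, as an engineer would, in place of code of your own. Each camera call takes 0.05 s, during which the arm holds its last target. There are 200 camera calls.

TASK

The key stands loosely in the lock of the grey document case but has not gone in. Press it down lightly while turning it clockwise until it drops into the keyway, turn it on clockwise to the stop to unlock the case, then slide the cover all the way back by its rib. Leave the key in the lock and do not shove about the stapler, the block of notes or the marker pen that lie beside the case.

Things in the scene. Friction and masses are not known exactly. Their poses are not given: they have to be found in the camera images.
- case: Grey steel document case, fixed to the desk, 170 mm (its x) by 290 mm (its y), walls 80 mm high. Origin: centre of its underside, on the desk; z up. Its -y end, 90 mm long, is a flat lock deck, its top 75 mm above the desk; the rest is an open well closed by the sliding cover.
- lock_mouth (a point): Centre of the round lock hole in the lock deck, level with the deck's top (75 mm above the desk, at x 0, y -100 mm in the case's frame), on the lock's upright axis. The hole is 34 mm across and 24 mm deep; at its bottom, hidden by the key, lies the turning lock barrel with the keyway, a straight slot 34 by 10 mm, 16 mm deep.
- barrel_top (a point): Centre of the lock barrel's top, 24 mm below the mouth (fixed point; axes as the case's). Locked, the keyway lies 0.8 to 1.0 rad anticlockwise (from above) of the case's x axis; unlocked, at the barrel's stop, along that x axis. The barrel turns stiffly (0.12 N m), clockwise to unlock, and stays where it is left. While locked it holds the cover shut.
- key_bow (a point): Centre of the bow (flat grip) of the loose steel key, about 0.2 kg, standing in the lock hole. Bow: 60 mm long along the key's x, 12 mm thick along its y, 36 mm high; key's z up. The point is 119 mm above the desk at the start and 107 mm once the key has dropped in. At the start the key may lean about 5 degrees and the bow lies 1.25 to 1.5 rad anticlockwise of the case's x axis.
- key_foot (a point): Lower end of the key, 68 mm below key_bow, same axes. From here up: a bit 30 mm (x) by 7 mm, 12 mm high; a round flange 31 mm across, 12 mm high; a 14 mm shank, 26 mm; the bow, in line with the bit. At the start the bit rests on the barrel across the keyway and the flange top is level with the deck.
- bit_slot (a point): A point on the lock's axis half-way down the keyway, 32 mm below the mouth (fixed; axes as the case's; it does not show the keyway's direction). The key drops 12 mm when turned 0.25 to 0.7 rad clockwise, within about 0.08 rad of the keyway (half a turn makes no difference). Then it turns the barrel, with about 0.1 rad of play, 0.8 to 1.0 rad on to the stop.
- cover (a joint): How far the aluminium cover has slid back, in m: 0 shut, 0.12 fully back (stop). It slides level along the case's +y, away from the lock, out over the case's end. Pushing it takes about 3 N.
- cover_rib (a point): Centre of the upright rib across the cover by which it is pushed: 90 mm long along the case's x, 12 mm thick along the case's y, 16 mm high, 75 to 91 mm above the desk; the cover's flat top is at 75 mm. Shut, it lies at x 0, y 0 in the case's frame, 100 mm from the lock's axis.
- stapler: Black stapler, 36 by 140 by 50 mm, loose beside the case's +x side. Leave it alone. Origin: under its centre.
- notepad: Block of yellow notes, 76 by 76 by 18 mm, loose beside the case's -x side. Leave it alone. Origin: under its centre.
- marker: Marker pen, 120 mm long, 16 mm thick, loose beside the case's -x side near the lock. Leave it alone. Origin: under its centre.
Mind the look-alikes: they are no part of the job. Of the things shaped like the part that bears key_bow, the bare steel one is meant.

How it is judged:
By the outcome, as a careful person would: the job done as asked, in the order asked, and still so for the second after the job is handed in, with the robot touching nothing.
It also fails if it takes over 54 s, if anything falls off the work surface, if the arm or the gripper's body presses on something with over 40 N, if the wrist force passes 120 N, or if a joint passes its speed limit or range.

## Working session

There is one attempt and no reset: what is moved stays moved. The work goes in short steps, Python scripts to look and compute and a tool call to move; the robot and the scene stay as the last step left them, time stands still between calls to the robot, and variables do not carry over. Pictures are saved under pics/ and viewed, at most 10 in all, crops included, and the job is handed in when it is done.

Besides the shell and the picture viewer there is one more tool, called after "Emit:" in YAML: its name, and indented under it one key for each argument. arm_command: Moves the arm, as the interface text tells. Its arguments: {"type":"object","properties":{"steps":{"type":"array"}},"required":["steps"]}

```bash
mkdir -p pics; cat > h.py <<'E'
import numpy as np, cv2
from scipy.spatial.transform import Rotation as R
from plant import ctrl
def cam(n,obs=None):
    c=ctrl.calibration(n); f=240/np.tan(np.radians(c["vertical_fov"])/2)
    K=np.array([[f,0,c["cx"]],[0,f,c["cy"]],[0,0,1]])
    if "rvec" in c:
        Rm=cv2.Rodrigues(np.array(c["rvec"],float))[0]; t=np.array(c["tvec"],float).ravel()
        return K,Rm.T,-Rm.T@t
    T=np.eye(4); T[:3,:3]=R.from_euler("xyz",obs["orientation"],degrees=True).as_matrix(); T[:3,3]=obs["tool_pos"]
    M=T@np.array(c["hand_eye"]); return K,M[:3,:3],M[:3,3]
def ray(C,u,v):
    K,Rm,o=C; d=Rm@np.linalg.inv(K)@[u,v,1]; return o,d   # depth-scaled
def onplane(C,u,v,z):
    o,d=ray(C,u,v); return o+d*(z-o[2])/d[2]
def cloud(C,D):
    K,Rm,o=C; v,u=np.mgrid[:480,:640]; p=np.stack([(u-K[0,2])/K[0,0]*D,(v-K[1,2])/K[1,1]*D,D],-1)
    return p@Rm.T+o
def proj(C,P):
    K,Rm,o=C; q=K@(Rm.T@(np.array(P)-o)); return q[:2]/q[2]
def snap(n):
    o=ctrl.get_obs(); p,d=ctrl.snapshot(n); return o,p,d,cam(n,o)
E
python3 - <<'E'
from h import *
o=ctrl.get_obs(); print(o)
for n in("scene","top"):
    o,p,d,C=snap(n); cv2.imwrite(f"pics/{n}0.png",p[...,::-1]); np.savez(f"{n}0",p=p,d=d); print(n,C[2],C[1][:,2],ctrl.calibration(n))
E
```

```text
{'clock': 0.0, 'joint_pos': array([-4.73791352e+01,  2.05933034e+01,  6.33866222e-01, -1.75505496e-02,
       -7.01347685e+01, -1.65076641e+01]), 'qvel': array([ 0.02569513, -0.06429471, -0.16388397, -0.12463645, -0.08049972,
        0.02464523]), 'tau': array([-2.06936024e-04, -5.82725823e+01,  2.93055815e+01,  6.99714750e+00,
        6.93383030e-03, -1.37544289e-04]), 'tool_pos': array([ 0.29683583, -0.60564569,  0.19591041]), 'orientation': array([ 1.79904989e+02, -1.09517453e-02, -1.53892768e+02]), 'force': array([-0.89581158, -0.01806416, -0.26996155]), 'moment': array([-0.04266944, -0.01313548, -0.01639589]), 'gripper_force': 0.0, 'opening': 0.08758571155212223}
scene [ 0.87224995 -0.56856898  0.63796585] [-0.43139074  0.58668321 -0.68535016] {'vertical_fov': 54.02471777082494, 'cx': 323.3785567426462, 'cy': 240.18615772546755, 'rvec': array([ 2.2323445 ,  0.7272887 , -0.31822745]), 'tvec': array([-0.36674425, -0.2019808 ,  1.14708042])}
top [ 0.38633393 -0.10886016  0.91183441] [ 0.19401327  0.00381436 -0.98099149] {'vertical_fov': 47.78802058390588, 'cx': 309.19443690375, 'cy': 237.60319254535892, 'rvec': array([ 2.13320632, -2.10213656,  0.20487318]), 'tvec': array([-0.11367042,  0.55433379,  0.81996312])}
```

View pics/scene0.png

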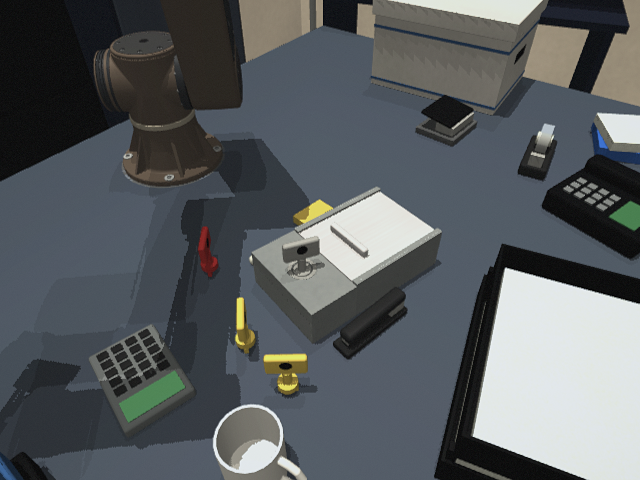

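View pics/top0.png

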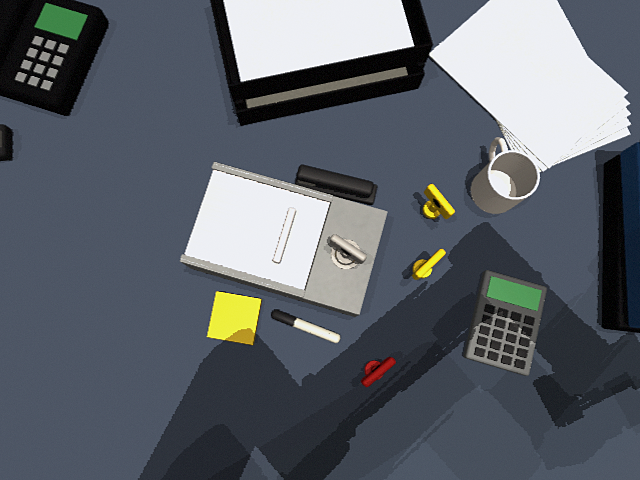

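Scene view: the grey case is at about (345,265), and the steel key stands in its lock at (300,252). Top view: key at (348,250), rib at (285,235), stapler (336,184), notepad (234,318), marker (305,326).
Key-like things (top): yellow (436,203), yellow (428,264), red (378,371), bare steel (348,250). The steel one standing in the lock hole fits; I'll confirm it in a crop.

```bash
python3 - <<'E'
from h import *
S={}
for n in("top","scene"):
    z=np.load(n+"0.npz"); C=cam(n); S[n]=(z["p"],z["d"],C,cloud(C,z["d"]))
p,d,C,X=S["top"]
for n,(u0,v0,u1,v1) in {"top":(180,155,392,320),"scene":(245,180,445,345)}.items():
    p,d,C,X=S[n]; sub=X[v0:v1,u0:u1].reshape(-1,3); col=p[v0:v1,u0:u1].reshape(-1,3)
    k=sub[(sub[:,2]>.098)&(sub[:,2]<.16)]
    print(n,"n",len(k),"bow mean",k.mean(0),"z",np.percentile(k[:,2],[2,50,98]))
    r=cv2.minAreaRect((k[:,:2]*1000).astype(np.float32)); print(" bow rect",r, cv2.boxPoints(r).round().tolist())
    e=k[k[:,2]>np.percentile(k[:,2],98)-.006]; w,V=np.linalg.eigh(np.cov(e[:,:2].T)); print(" top face",e.mean(0),np.degrees(np.arctan2(*V[::-1,1])))
    q=sub[(sub[:,2]>.083)&(sub[:,2]<.097)]
    # rib: white & high
    m=((X[...,2]>.084)&(X[...,2]<.097)).astype(np.uint8); m[:v0]=0;m[v1:]=0;m[:,:u0]=0;m[:,u1:]=0
    nl,L,st,ce=cv2.connectedComponentsWithStats(m)
    for i in range(1,nl):
        if st[i,4]>40:
            a=X[L==i]; r=cv2.minAreaRect((a[:,:2]*1000).astype(np.float32)); print(" comp",ce[i],st[i,4],r,np.median(a[:,2]))
    q=sub[(sub[:,2]>.065)&(sub[:,2]<.085)]
    r=cv2.minAreaRect((q[:,:2]*1000).astype(np.float32)); print(" case",r,cv2.boxPoints(r).round().tolist(),np.median(q[:,2]))
a=cv2.resize(S["top"][0][205:285,300:400],(500,400),interpolation=cv2.INTER_CUBIC)
b=cv2.resize(S["scene"][0][225:289,260:320],(300,320),interpolation=cv2.INTER_CUBIC)
o=np.zeros((400,800,3),np.uint8); o[:,:500]=a;o[:320,500:]=b
cv2.imwrite("pics/crop0.png",o[...,::-1])
E
```

```text
top n 461 bow mean [ 0.52517071 -0.16253474  0.13071388] z [0.10547036 0.13503612 0.13879783]
 bow rect ((526.7887573242188, -163.07362365722656), (59.31962585449219, 12.811727523803711), 56.9104118347168) [[505.0, -184.0], [516.0, -191.0], [548.0, -142.0], [538.0, -135.0]]
 top face [ 0.52673805 -0.16305691  0.13596646] 56.23258902964346
 comp [284.22048998 234.81737194] 449 ((553.4553833007812, -66.89141845703125), (12.04874324798584, 89.32756805419922), 74.3996353149414) 0.09044648581103909
 case ((554.0345458984375, -67.06558227539062), (290.04278564453125, 170.6297149658203), 74.48141479492188) [[433.0, -184.0], [597.0, -230.0], [675.0, 50.0], [511.0, 95.0]] 0.0750734847341335
scene n 740 bow mean [ 0.53243354 -0.1662142   0.1233451 ] z [0.10212136 0.12497669 0.13774326]
 bow rect ((530.5147094726562, -163.4100341796875), (60.21677780151367, 14.32129192352295), 55.44966506958008) [[508.0, -184.0], [519.0, -192.0], [553.0, -143.0], [542.0, -135.0]]
 top face [ 0.5308265  -0.16456282  0.13552607] 55.78197067986693
 comp [348.91640867 238.19814241] 323 ((556.8199462890625, -67.44052124023438), (14.064794540405273, 90.59345245361328), 73.43624877929688) 0.08999694485080256
 comp [301.35416667 264.25      ] 48 ((531.9293212890625, -167.0420379638672), (13.230198860168457, 7.338835716247559), 31.811941146850586) 0.09154983355694407
 case ((544.0840454101562, -111.38973999023438), (384.2226867675781, 172.96664428710938), 74.42402648925781) [[409.0, -273.0], [576.0, -320.0], [679.0, 50.0], [512.0, 97.0]] 0.07501574397649513
```

View pics/crop0.png

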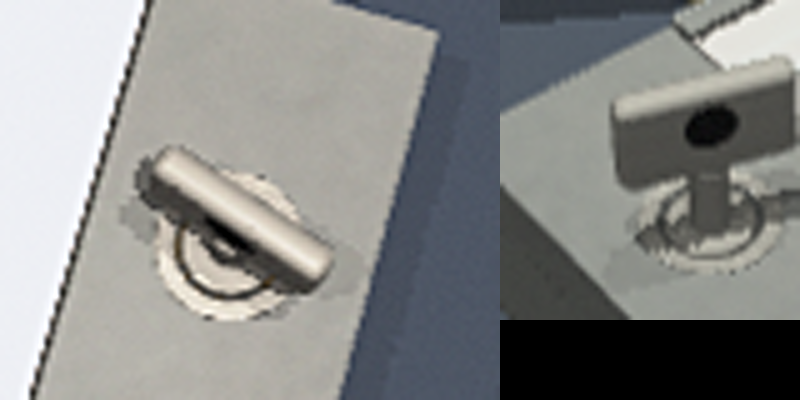

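The crop confirms it: the bare steel key stands upright in the lock ring of the grey case, while the yellow and red ones lie off the case. Lock axis ≈ (0.5286, −0.1637), case yaw ≈ −15.5°, bow at ≈ 56° (1.25 rad relative to the case). I'm moving to hover above it.

```bash
cat > go.py <<'E'
import sys
from h import *
def go(x,y,z,yaw):
    o=ctrl.get_obs(); A=R.from_euler("xyz",o["orientation"],degrees=True); B=R.from_euler("xyz",[180,0,yaw],degrees=True)
    print("t",o["clock"],"tr",(A.inv().apply(np.array([x,y,z])-o["tool_pos"])*1000).round(1),"rot",(np.degrees((A.inv()*B).as_rotvec())/5).round(2))
if __name__=="__main__": go(*map(float,sys.argv[1:]))
E
python3 go.py .5286 -.1637 .25 -124; python3 -c "
from h import *
print(ctrl.calibration('wrist'))"
```

```text
t 0.1 tr [-402.6  295.   -53.6] rot [ 0.02  0.   -5.98]
{'vertical_fov': 68.90240418404153, 'cx': 320.52911955133834, 'cy': 241.22634809425819, 'hand_eye': array([[-2.47660634e-04, -9.66936654e-01, -2.55016560e-01,
         6.87159707e-02],
       [ 9.99999652e-01, -4.42553604e-04,  7.06859010e-04,
         6.18893141e-04],
       [-7.96346384e-04, -2.55016296e-01,  9.66936427e-01,
        -1.87841544e-01],
       [ 0.00000000e+00,  0.00000000e+00,  0.00000000e+00,
         1.00000000e+00]])}
```

Emit:
arm_command:
  steps:
    - {"translation": [-402,295,-54],"rotation": [0,0,-6],"claw": 87}
    - {"translation": [-402,295,-54],"rotation": [0,0,-6],"claw": 87}
    - {"translation": [-402,295,-54],"rotation": [0,0,-6],"claw": 87}
    - {"translation": [-402,295,-54],"rotation": [0,0,-6],"claw": 87}
    - {"translation": [-402,295,-54],"rotation": [0,0,-6],"claw": 87}

```text
clock: 0.6
tool_pos: [0.4126, -0.384, 0.2237]
orientation: [180.0, 0.0, -123.7]
force: [0.8, 0.2, -0.5]
opening: 0.087
gripper_force: 0.0
```

```bash
python3 go.py .5286 -.1637 .25 -124
```

```text
t 0.6 tr [-247.6   25.9  -26.2] rot [0.   0.   0.05]
```

Emit:
arm_command:
  steps:
    - {"translation": [-247,26,-26],"rotation": [0,0,0],"claw": 87}
    - {"translation": [-247,26,-26],"rotation": [0,0,0],"claw": 87}
    - {"translation": [-247,26,-26],"rotation": [0,0,0],"claw": 87}
    - {"translation": [-247,26,-26],"rotation": [0,0,0],"claw": 87}
    - {"translation": [-247,26,-26],"rotation": [0,0,0],"claw": 87}

```text
clock: 1.1
tool_pos: [0.5288, -0.1642, 0.25]
orientation: [180.0, 0.0, -123.9]
force: [0.7, -0.8, -0.4]
opening: 0.0871
gripper_force: 0.0
```

```bash
cat > meas.py <<'E'
import sys
from h import *
o,p,d,C=snap("wrist"); X=cloud(C,d); cv2.imwrite("pics/%s.png"%sys.argv[1],p[...,::-1])
print(o["clock"],o["tool_pos"],o["orientation"])
near=np.hypot(X[...,0]-.5286,X[...,1]+.1637)<.06
def big(m):
    n,L,st,ce=cv2.connectedComponentsWithStats(m.astype(np.uint8)); i=1+st[1:,4].argmax(); return L==i,ce[i]
m,ce=big(near&(X[...,2]>.094)&(d>.05)); k=X[m]; top=k[k[:,2]>np.percentile(k[:,2],95)-.006]
r=cv2.minAreaRect((top[:,:2]*1000).astype(np.float32)); w,V=np.linalg.eigh(np.cov(top[:,:2].T))
print("bow top",ce,top.mean(0),r,"ang",np.degrees(np.arctan2(*V[::-1,1])))
low=k[(k[:,2]<np.percentile(k[:,2],95)-.010)]; print("lower visible",len(low),low.mean(0))
m=(np.abs(X[...,2]-.0905)<.005)&(np.hypot(X[...,0]-.555,X[...,1]+.067)<.08)&(d>.05)
if m.sum()>100:
    m,ce=big(m); r=cv2.minAreaRect((X[m][:,:2]*1000).astype(np.float32)); print("rib",ce,r,X[m][:,2].mean())
dk=near&(X[...,2]>.068)&(X[...,2]<.08); print("deck z",np.median(X[dk][:,2]))
E
python3 meas.py w1
```

```text
1.1 [ 0.52879472 -0.16421005  0.24998001] [ 1.79996047e+02  5.63724428e-03 -1.23872045e+02]
bow top [311.97330763 388.61879024] [ 0.5296116  -0.19479549  0.39450736] ((528.4956665039062, -193.1600799560547), (6.349771499633789, 68.15592956542969), 58.95536422729492) ang 148.52713210145012
lower visible 52034 [ 0.51389835 -0.18034218  0.36464596]
rib [371.76942356 296.88721805] ((537.1573486328125, -62.26202392578125), (12.10080623626709, 55.27339172363281), 73.6122817993164) 0.09009892716676896
deck z 0.07513960347552201
```

View pics/w1.png

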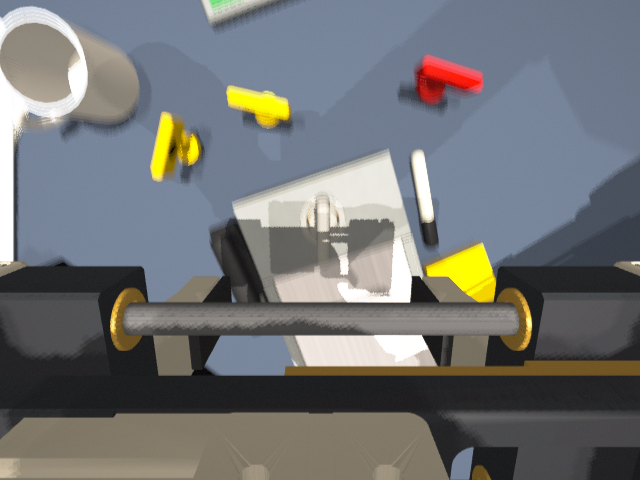

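The wrist view shows the key bow at (322,220), lined up with the image's vertical (tool x), inside the lock ring. The gripper fills the rows below about 270. I'll restrict the height band and measure again.

```bash
sed -i 's/(X\[...,2\]>.094)&(d>.05)/(X[...,2]>.094)\&(X[...,2]<.15)\&(d>.05)/' meas.py; cat >> meas.py <<'E'
# lock ring: bright ring around hole on deck
g=cv2.cvtColor(p,cv2.COLOR_RGB2GRAY); dd=g[dk]; print("deck grey",np.percentile(dd,[5,25,50,75,95,99]))
E
python3 meas.py w2
```

```text
1.15 [ 0.53233854 -0.15961899  0.25051953] [-1.79920652e+02  1.14216883e-01 -1.23724836e+02]
bow top [322.65723613 219.10881393] [ 0.52631243 -0.16392845  0.13615542] ((527.3963012695312, -162.637939453125), (60.03844451904297, 11.674365043640137), 56.649688720703125) ang 56.72123161844948
lower visible 33 [ 0.51081487 -0.18701338  0.11661194]
rib [364.04926108 294.38916256] ((546.1942138671875, -64.78152465820312), (12.201342582702637, 73.86563110351562), 74.39237213134766) 0.09017651026389147
deck z 0.07514571982093893
deck grey [ 97. 113. 209. 232. 239. 253.]
```

Emit:
arm_command:
  steps:
    - {"translation": [0,0,0],"rotation": [0,0,0],"claw": 87}
    - {"translation": [0,0,0],"rotation": [0,0,0],"claw": 87}
    - {"translation": [0,0,0],"rotation": [0,0,0],"claw": 87}

```text
clock: 1.5
tool_pos: [0.5278, -0.1673, 0.2496]
orientation: [180.0, -0.0, -124.0]
force: [-0.5, -0.4, 0.2]
opening: 0.0868
gripper_force: 0.0
```

```bash
python3 meas.py w3; python3 go.py .528 -.163 .14 -123.5
```

```text
1.5 [ 0.52776245 -0.16730894  0.24955013] [ 1.79975786e+02 -1.84669571e-02 -1.23970800e+02]
bow top [322.9503386  229.44243792] [ 0.52647349 -0.1636535   0.13633283] ((527.0355834960938, -162.58322143554688), (59.762298583984375, 10.936086654663086), 55.86679458618164) ang 56.162265322186144
lower visible 45 [ 0.5134002  -0.18469874  0.11446005]
rib [376.55709343 298.11072664] ((532.1823120117188, -62.42332077026367), (11.461235046386719, 46.304691314697266), 69.31778717041016) 0.08991550196330451
deck z 0.07515325656601224
deck grey [ 98. 102. 203. 233. 237. 252.]
t 1.55 tr [ -3.8   2.3 109.6] rot [ 0.  -0.  -0.1]
```

Emit:
arm_command:
  steps:
    - {"translation": [-3.5,2,40],"rotation": [0,0,-0.1],"claw": 87}
    - {"translation": [-3.5,2,75],"rotation": [0,0,-0.1],"claw": 87}
    - {"translation": [-3.5,2,100],"rotation": [0,0,-0.1],"claw": 87}
    - {"translation": [-3.5,2,100],"rotation": [0,0,-0.1],"claw": 87}
    - {"translation": [-3.5,2,100],"rotation": [0,0,-0.1],"claw": 87}

```text
clock: 2.05
tool_pos: [0.5287, -0.1632, 0.1504]
orientation: [-180.0, -0.0, -123.4]
force: [-0.3, -0.2, 0.7]
opening: 0.087
gripper_force: 0.0
```

```bash
python3 meas.py w4; python3 go.py .5275 -.163 .1 -123.7
```

```text
2.05 [ 0.52871907 -0.16320788  0.15041651] [-1.79994213e+02 -3.57765636e-02 -1.23437743e+02]
bow top [321.89159292 255.5215708 ] [ 0.52521896 -0.16536002  0.13625946] ((526.0186767578125, -164.39907836914062), (56.22966766357422, 12.05785083770752), 56.251590728759766) ang 56.4403325974251
lower visible 106 [ 0.51129991 -0.18678849  0.11716128]
rib [369.17157585 352.97201767] ((553.378173828125, -66.82156372070312), (12.39227294921875, 88.9111557006836), 74.22354888916016) 0.09007285403899849
deck z 0.07514806872334578
deck grey [102. 105. 158. 237. 240. 249.]
t 2.1 tr [ 1.1  1.8 51.3] rot [-0.02  0.    0.06]
```

View pics/w4.png

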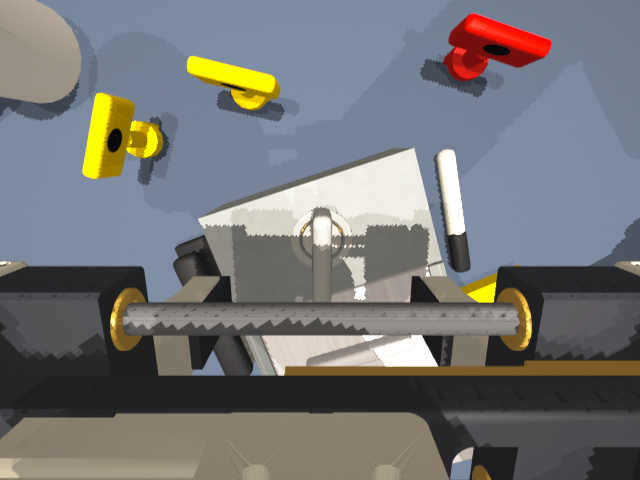

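The wrist view shows the key bow (322,255) centred between the fingers. The rib position agrees with the top view, so the lock is at ≈ (0.527, −0.163). Descending now.

Emit:
arm_command:
  steps:
    - {"translation": [1,1.4,20],"rotation": [0,0,0],"claw": 87}
    - {"translation": [1,1.4,35],"rotation": [0,0,0],"claw": 87}
    - {"translation": [1,1.4,50],"rotation": [0,0,0],"claw": 60}
    - {"translation": [1,1.4,50],"rotation": [0,0,0],"claw": 40}
    - {"translation": [1,1.4,50],"rotation": [0,0,0],"claw": 30}

```text
clock: 2.6
tool_pos: [0.528, -0.1626, 0.1014]
orientation: [-179.9, 0.0, -123.4]
force: [-0.2, 0.0, -0.2]
opening: 0.0685
gripper_force: 0.0
```

```bash
python3 go.py .527 -.1632 .1 -123.6
```

```text
t 2.6 tr [1.  0.5 1.4] rot [-0.02  0.01  0.04]
```

Emit:
arm_command:
  steps:
    - {"translation": [0.5,0.3,1],"rotation": [0,0,0],"claw": 40}
    - {"translation": [0.5,0.3,1],"rotation": [0,0,0],"claw": 30}
    - {"translation": [0.5,0.3,1],"rotation": [0,0,0],"claw": 20}
    - {"translation": [0.5,0.3,1],"rotation": [0,0,0],"claw": 18}
    - {"translation": [0.5,0.3,1],"rotation": [0,0,0],"claw": 16}

```text
clock: 3.1
tool_pos: [0.5265, -0.1626, 0.0989]
orientation: [-180.0, 0.0, -123.4]
force: [-0.2, 0.6, 0.0]
opening: 0.0281
gripper_force: 0.0
```

```bash
python3 go.py .527 -.1632 .1 -123.6
```

```text
t 3.1 tr [ 0.3 -0.7 -1.1] rot [-0.    0.    0.04]
```

Emit:
arm_command:
  steps:
    - {"translation": [0,0,0],"rotation": [0,0,0],"claw": 14}
    - {"translation": [0,0,0],"rotation": [0,0,0],"claw": 8}
    - {"translation": [0,0,0],"rotation": [0,0,0],"claw": 5}
    - {"translation": [0,0,0],"rotation": [0,0,0],"claw": 5}
    - {"translation": [0,0,0],"rotation": [0,0,0],"claw": 5}

```text
clock: 3.6
tool_pos: [0.5265, -0.1626, 0.0988]
orientation: [-180.0, 0.0, -123.4]
force: [0.7, 0.0, -0.5]
opening: 0.0115
gripper_force: 30.0
```

```bash
python3 -c "
from h import *
o=ctrl.get_obs();print(o['force'],o['moment'],o['opening'],o['gripper_force'],o['tool_pos'])"
```

```text
[ 0.70511223  0.046094   -0.52423974] [-0.00847491 -0.11036619 -0.01133085] 0.011541119994355174 29.98778522014618 [ 0.52653386 -0.16261018  0.09878146]
```

Emit:
arm_command:
  steps:
    - {"translation": [0,0,0.5],"rotation": [0,0,0],"claw": 5}
    - {"translation": [0,0,1],"rotation": [0,0,0],"claw": 5}
    - {"translation": [0,0,1],"rotation": [0,0,0],"claw": 5}

```text
clock: 3.9
tool_pos: [0.527, -0.1628, 0.0986]
orientation: [-179.9, 0.0, -123.4]
force: [-0.1, 0.2, 7.1]
opening: 0.0115
gripper_force: 30.0
```

Emit:
arm_command:
  steps:
    - {"translation": [0,0,0],"rotation": [0,0,0.5],"claw": 5}
    - {"translation": [0,0,0],"rotation": [0,0,1],"claw": 5}
    - {"translation": [0,0,0],"rotation": [0,0,1.5],"claw": 5}
    - {"translation": [0,0,0],"rotation": [0,0,2],"claw": 5}
    - {"translation": [0,0,0],"rotation": [0,0,2.4],"claw": 5}

```text
clock: 4.4
tool_pos: [0.5271, -0.1627, 0.0984]
orientation: [-179.9, 0.0, -135.5]
force: [0.4, -0.2, 3.4]
opening: 0.0113
gripper_force: 30.0
```

```bash
python3 -c "
from h import *
o=ctrl.get_obs();print(o['force'],o['moment'],o['opening'],o['gripper_force'],o['tool_pos'])"
```

```text
[ 0.36114953 -0.15059727  3.40755609] [ 0.03520816 -0.12925324  0.06245796] 0.011279870588336204 30.01156747341156 [ 0.52714901 -0.16266209  0.09840793]
```

Emit:
arm_command:
  steps:
    - {"translation": [0,0,0.6],"rotation": [0,0,0.3],"claw": 5}
    - {"translation": [0,0,0.6],"rotation": [0,0,0.6],"claw": 5}
    - {"translation": [0,0,0.6],"rotation": [0,0,0.9],"claw": 5}
    - {"translation": [0,0,0.6],"rotation": [0,0,1.2],"claw": 5}
    - {"translation": [0,0,0.6],"rotation": [0,0,1.2],"claw": 5}

```text
clock: 4.9
tool_pos: [0.5277, -0.1628, 0.0981]
orientation: [-179.9, 0.1, -141.4]
force: [1.2, 0.6, 5.0]
opening: 0.0118
gripper_force: 30.1
```

Emit:
arm_command:
  steps:
    - {"translation": [0,0,0.3],"rotation": [0,0,0.3],"claw": 5}
    - {"translation": [0,0,0.3],"rotation": [0,0,0.6],"claw": 5}
    - {"translation": [0,0,0.3],"rotation": [0,0,0.9],"claw": 5}
    - {"translation": [0,0,0.3],"rotation": [0,0,0.9],"claw": 5}

```text
clock: 5.3
tool_pos: [0.5258, -0.1625, 0.0962]
orientation: [179.9, -0.1, -146.0]
force: [-0.3, 1.3, -1.3]
opening: 0.0117
gripper_force: 30.0
```

Height has fallen and the down force has gone, so the keyway has been met. I'm lowering straight down.

Emit:
arm_command:
  steps:
    - {"translation": [0,0,1],"rotation": [0,0,0.1],"claw": 5}
    - {"translation": [0,0,2],"rotation": [0,0,0.1],"claw": 5}
    - {"translation": [0,0,3],"rotation": [0,0,0.1],"claw": 5}
    - {"translation": [0,0,3],"rotation": [0,0,0.1],"claw": 5}

```text
clock: 5.7
tool_pos: [0.5262, -0.1626, 0.0935]
orientation: [180.0, -0.0, -146.4]
force: [0.1, 0.3, -1.4]
opening: 0.0114
gripper_force: 30.0
```

Emit:
arm_command:
  steps:
    - {"translation": [0,0,2],"rotation": [0,0,0.1],"claw": 5}
    - {"translation": [0,0,4],"rotation": [0,0,0.1],"claw": 5}
    - {"translation": [0,0,6],"rotation": [0,0,0.1],"claw": 5}
    - {"translation": [0,0,7],"rotation": [0,0,0.1],"claw": 5}
    - {"translation": [0,0,7],"rotation": [0,0,0.1],"claw": 5}

```text
clock: 6.2
tool_pos: [0.5265, -0.1627, 0.0869]
orientation: [-180.0, -0.0, -146.9]
force: [1.1, 0.2, 0.0]
opening: 0.0117
gripper_force: 30.0
```

```bash
python3 -c "
from h import *
o=ctrl.get_obs();print(o['force'],o['moment'],o['opening'],o['gripper_force'],o['tool_pos'])"
```

```text
[1.14927    0.23994196 0.04315852] [0.01312426 0.16657805 0.03189888] 0.011660021947867083 29.969232380390167 [ 0.52649334 -0.16265189  0.08692407]
```

Emit:
arm_command:
  steps:
    - {"translation": [0,0,0],"rotation": [0,0,1],"claw": 5}
    - {"translation": [0,0,0],"rotation": [0,0,2],"claw": 5}
    - {"translation": [0,0,0],"rotation": [0,0,3],"claw": 5}
    - {"translation": [0,0,0],"rotation": [0,0,4],"claw": 5}
    - {"translation": [0,0,0],"rotation": [0,0,4],"claw": 5}

```text
clock: 6.7
tool_pos: [0.5265, -0.1626, 0.087]
orientation: [-180.0, 0.0, -166.9]
force: [-0.7, -0.7, -1.1]
opening: 0.0118
gripper_force: 30.0
```

```bash
python3 -c "
from h import *
o=ctrl.get_obs();print(o['force'],o['moment'],o['opening'],o['gripper_force'],o['tool_pos'])"
```

```text
[-0.67991448 -0.66092324 -1.12085209] [-0.17901669  0.06629268 -0.02815688] 0.011768292174764614 29.980202615261078 [ 0.52654335 -0.16263215  0.08697698]
```

Emit:
arm_command:
  steps:
    - {"translation": [0,0,0],"rotation": [0,0,1],"claw": 5}
    - {"translation": [0,0,0],"rotation": [0,0,2],"claw": 5}
    - {"translation": [0,0,0],"rotation": [0,0,3],"claw": 5}
    - {"translation": [0,0,0],"rotation": [0,0,4],"claw": 5}
    - {"translation": [0,0,0],"rotation": [0,0,5],"claw": 5}

```text
clock: 7.2
tool_pos: [0.5267, -0.1625, 0.087]
orientation: [180.0, 0.0, 168.1]
force: [0.9, -0.2, -1.2]
opening: 0.0114
gripper_force: 30.0
```

```bash
python3 -c "
from h import *
o=ctrl.get_obs();print(o['force'],o['moment'],o['opening'],o['gripper_force'],o['tool_pos'])"
```

```text
[ 0.88842259 -0.18197956 -1.24402816] [ 0.0901545  -0.23477348  0.09448443] 0.011368774517892699 29.997470676898956 [ 0.5266868  -0.16251425  0.08695981]
```

Emit:
arm_command:
  steps:
    - {"translation": [0,0,0],"rotation": [0,0,0.4],"claw": 5}
    - {"translation": [0,0,0],"rotation": [0,0,0.8],"claw": 5}
    - {"translation": [0,0,0],"rotation": [0,0,1.2],"claw": 5}
    - {"translation": [0,0,0],"rotation": [0,0,1.2],"claw": 5}

```text
clock: 7.6
tool_pos: [0.5267, -0.1625, 0.087]
orientation: [180.0, 0.0, 162.2]
force: [0.1, 0.7, -1.9]
opening: 0.0116
gripper_force: 30.0
```

```bash
python3 -c "
from h import *
o=ctrl.get_obs();print(o['force'],o['moment'],o['orientation'],o['gripper_force'],o['tool_pos'])"
```

```text
[ 0.12995967  0.68104422 -1.90947323] [ 0.19332081 -0.20837226  0.09176748] [1.79985484e+02 2.65814661e-02 1.62226807e+02] 29.98275250196457 [ 0.5267309  -0.16249044  0.08696791]
```

Emit:
arm_command:
  steps:
    - {"translation": [0,0,0],"rotation": [0,0,0.4],"claw": 5}
    - {"translation": [0,0,0],"rotation": [0,0,0.8],"claw": 5}
    - {"translation": [0,0,0],"rotation": [0,0,0.8],"claw": 5}

```text
clock: 7.9
tool_pos: [0.5267, -0.1625, 0.087]
orientation: [180.0, 0.0, 158.2]
force: [0.8, 0.8, -0.5]
opening: 0.0116
gripper_force: 30.0
```

```bash
python3 -c "
from h import *
o=ctrl.get_obs();print(o['force'],o['moment'],o['orientation'],o['gripper_force'],o['tool_pos'])"
```

```text
[ 0.81155782  0.82935896 -0.484103  ] [ 0.17193722 -0.32277861  0.12171369] [1.79984501e+02 2.45881408e-02 1.58229560e+02] 29.983409643173218 [ 0.52672397 -0.16249639  0.08697236]
```

Emit:
arm_command:
  steps:
    - {"translation": [0,0,0],"rotation": [0,0,0.4],"claw": 5}
    - {"translation": [0,0,0],"rotation": [0,0,0.8],"claw": 5}
    - {"translation": [0,0,0],"rotation": [0,0,0.8],"claw": 5}

```text
clock: 8.2
tool_pos: [0.5268, -0.1626, 0.087]
orientation: [180.0, 0.0, 154.3]
force: [1.2, -0.3, -1.9]
opening: 0.0117
gripper_force: 30.7
```

```bash
python3 -c "
from h import *
o=ctrl.get_obs();print(o['force'],o['moment'],o['orientation'],o['gripper_force'],o['tool_pos'])"
```

```text
[ 1.23030754 -0.29276433 -1.85955304] [ 0.00321569 -0.50114833  0.57532155] [1.79994263e+02 3.44300364e-02 1.54271804e+02] 30.660102367401123 [ 0.52680793 -0.16258171  0.08702425]
```

The moment jumped to 0.58 N m, so the barrel is at its stop. I'll ease off, release and rise.

Emit:
arm_command:
  steps:
    - {"translation": [0,0,0],"rotation": [0,0,-0.4],"claw": 5}
    - {"translation": [0,0,0],"rotation": [0,0,-0.4],"claw": 30}
    - {"translation": [0,0,0],"rotation": [0,0,-0.4],"claw": 40}
    - {"translation": [0,0,0],"rotation": [0,0,-0.4],"claw": 40}
    - {"translation": [0,0,0],"rotation": [0,0,-0.4],"claw": 40}

```text
clock: 8.7
tool_pos: [0.5264, -0.1626, 0.0869]
orientation: [180.0, -0.0, 156.1]
force: [-0.3, -0.1, 0.2]
opening: 0.0368
gripper_force: 0.0
```

Emit:
arm_command:
  steps:
    - {"translation": [0,0,-15],"rotation": [0,0,-0.4],"claw": 40}
    - {"translation": [0,0,-40],"rotation": [0,0,-0.4],"claw": 40}
    - {"translation": [0,0,-80],"rotation": [0,0,-0.4],"claw": 40}
    - {"translation": [0,0,-80],"rotation": [0,0,-0.4],"claw": 40}
    - {"translation": [0,0,-80],"rotation": [0,0,-0.4],"claw": 40}

```text
clock: 9.2
tool_pos: [0.527, -0.1625, 0.1679]
orientation: [179.9, 0.1, 158.1]
force: [0.1, -0.5, -0.9]
opening: 0.0404
gripper_force: 0.0
```

```bash
python3 meas.py w5
```

```text
9.2 [ 0.52704403 -0.16252804  0.16793967] [1.79932806e+02 1.28977145e-01 1.58108254e+02]
bow top [319.63898192 245.52779638] [ 0.52422289 -0.16170158  0.12406624] ((525.298583984375, -162.2771759033203), (11.95622444152832, 58.76397705078125), 68.42610168457031) ang 158.5354959573098
lower visible 69 [ 0.49875497 -0.15168799  0.10519892]
rib [445.91584767 216.63636364] ((548.3482666015625, -65.13159942626953), (12.844435691833496, 78.5359878540039), 74.37297058105469) 0.090392433164588
deck z 0.07504879333458311
deck grey [ 68.  90.  95. 148. 152. 229.]
```

View pics/w5.png

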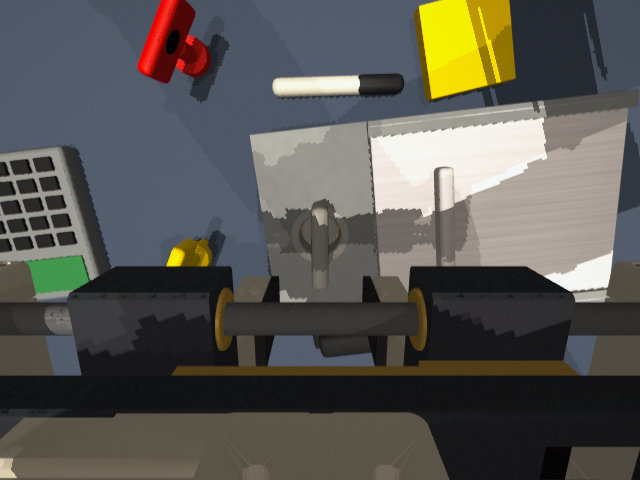

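The wrist view shows the bow at (320,245). Its top has come down to 124 mm (a 12 mm drop) and it lies 5.9° past the case's x, which matches the 0.1 rad play, so the lock is at its stop. The rib is at (445,215). Next I'll straddle it.

```bash
python3 go.py .5534 -.0668 .12 164.4
```

```text
t 9.25 tr [10.5 98.9 46.9] rot [ 0.01  0.   -1.26]
```

Emit:
arm_command:
  steps:
    - {"translation": [5,45,0],"rotation": [0,0,-1.25],"claw": 40}
    - {"translation": [10.5,90,0],"rotation": [0,0,-1.25],"claw": 40}
    - {"translation": [10.5,99,0],"rotation": [0,0,-1.25],"claw": 40}
    - {"translation": [10.5,99,30],"rotation": [0,0,-1.25],"claw": 40}
    - {"translation": [10.5,99,47],"rotation": [0,0,-1.25],"claw": 40}

```text
clock: 9.75
tool_pos: [0.5523, -0.0663, 0.1173]
orientation: [-180.0, -0.2, 164.4]
force: [-1.3, -0.2, -0.6]
opening: 0.0399
gripper_force: 0.0
```

Emit:
arm_command:
  steps:
    - {"translation": [0,0,0],"rotation": [0,0,0],"claw": 40}
    - {"translation": [0,0,0],"rotation": [0,0,0],"claw": 40}

```text
clock: 9.95
tool_pos: [0.5533, -0.0672, 0.1195]
orientation: [-179.9, -0.1, 164.4]
force: [0.3, -0.3, 0.1]
opening: 0.0399
gripper_force: 0.0
```

```bash
python3 meas.py w6|grep -v grey; python3 go.py .5534 -.0668 .08 164.4
```

```text
9.95 [ 0.55328254 -0.06721077  0.11949001] [-1.79935346e+02 -7.87673139e-02  1.64365119e+02]
bow top [154.07998037 241.99263984] [ 0.50958173 -0.154388    0.12375292] ((509.5963134765625, -155.28402709960938), (12.048412322998047, 24.687705993652344), 68.93222045898438) ang 159.69579743283356
lower visible 854 [ 0.51174766 -0.15129634  0.10484991]
rib [321.27303589 245.57516974] ((547.1909790039062, -64.82844543457031), (11.681158065795898, 76.08212280273438), 74.74887084960938) 0.09057877030522576
deck z 0.07497184244436852
t 10.0 tr [ 0.6  0.2 40.3] rot [-0.    0.   -0.01]
```

View pics/w6.png

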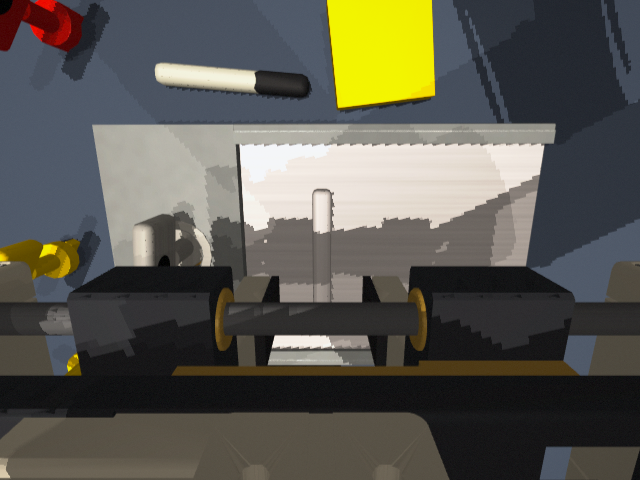

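The rib (321,245) is centred between the open fingers. I'm lowering to 80 mm.

Emit:
arm_command:
  steps:
    - {"translation": [0.5,0,15],"rotation": [0,0,0],"claw": 40}
    - {"translation": [0.5,0,28],"rotation": [0,0,0],"claw": 40}
    - {"translation": [0.5,0,39],"rotation": [0,0,0],"claw": 30}
    - {"translation": [0.5,0,39],"rotation": [0,0,0],"claw": 24}
    - {"translation": [0.5,0,39],"rotation": [0,0,0],"claw": 20}

```text
clock: 10.5
tool_pos: [0.5532, -0.0668, 0.0809]
orientation: [-180.0, -0.0, 164.4]
force: [-0.4, -0.5, -0.0]
opening: 0.0228
gripper_force: 0.0
```

Emit:
arm_command:
  steps:
    - {"translation": [0,3,0],"rotation": [0,0,0],"claw": 20}
    - {"translation": [0,7,0],"rotation": [0,0,0],"claw": 20}
    - {"translation": [0,12,0],"rotation": [0,0,0],"claw": 20}
    - {"translation": [0,17,0],"rotation": [0,0,0],"claw": 20}
    - {"translation": [0,22,0],"rotation": [0,0,0],"claw": 20}

```text
clock: 11.0
tool_pos: [0.5593, -0.0449, 0.081]
orientation: [180.0, 0.0, 164.4]
force: [-0.7, 0.8, 0.2]
opening: 0.02
gripper_force: 0.0
```

Emit:
arm_command:
  steps:
    - {"translation": [0,7,0],"rotation": [0,0,0],"claw": 20}
    - {"translation": [0,14,0],"rotation": [0,0,0],"claw": 20}
    - {"translation": [0,21,0],"rotation": [0,0,0],"claw": 20}
    - {"translation": [0,28,0],"rotation": [0,0,0],"claw": 20}
    - {"translation": [0,35,0],"rotation": [0,0,0],"claw": 20}

```text
clock: 11.5
tool_pos: [0.5687, -0.0111, 0.0809]
orientation: [-180.0, -0.0, 164.4]
force: [-0.4, 0.5, -0.3]
opening: 0.0197
gripper_force: 0.0
```

Emit:
arm_command:
  steps:
    - {"translation": [0,7,0],"rotation": [0,0,0],"claw": 20}
    - {"translation": [0,14,0],"rotation": [0,0,0],"claw": 20}
    - {"translation": [0,21,0],"rotation": [0,0,0],"claw": 20}
    - {"translation": [0,28,0],"rotation": [0,0,0],"claw": 20}
    - {"translation": [0,35,0],"rotation": [0,0,0],"claw": 20}

```text
clock: 12.0
tool_pos: [0.5781, 0.0225, 0.0809]
orientation: [-180.0, -0.0, 164.4]
force: [-0.9, 0.8, 0.2]
opening: 0.0201
gripper_force: 0.0
```

```bash
python3 -c "
from h import *
o=ctrl.get_obs();print(o['force'],o['opening'],o['gripper_force'],np.linalg.norm(o['tool_pos'][:2]-[.5534,-.0668]))
o,p,d,C=snap('top');cv2.imwrite('pics/t2.png',p[...,::-1])"
```

```text
[-0.92628723  0.84179405  0.17042983] 0.02010072035096392 0.0 0.09259250939304396
```

View pics/t2.png

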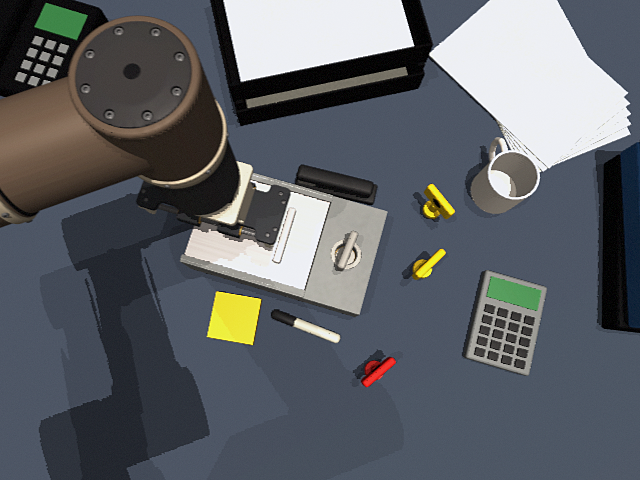

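The top view shows the rib still at (285,238), so the fingers passed over it without touching. The finger tips must sit higher than the TCP suggests, so I'll measure their real height from the wrist depth.

```bash
cat > tips.py <<'E'
from h import *
o,p,d,C=snap("wrist"); he=np.array(ctrl.calibration("wrist")["hand_eye"])
X=cloud((C[0],he[:3,:3],he[:3,3]),d)  # tool frame
m=(d>.03)&(X[...,2]<.005)&(X[...,2]>-.12)&(abs(X[...,1])<.06)&(X[...,0]<.03)
print(o["opening"],o["tool_pos"])
P=X[m]*1000
for lo in range(-120,5,10):
    q=P[(P[:,2]>=lo)&(P[:,2]<lo+10)]
    if len(q)>5: print(lo,len(q),"x",q[:,0].min().round(),q[:,0].max().round(),"y",np.percentile(q[:,1],[0,25,50,75,100]).round())
for c in(230,240,250,260,270,280,290,300):
    rows=[(v,*(X[v,c]*1000).round().astype(int)) for v in range(240,300,6)]; print(c,rows)
E
python3 tips.py
```

```text
0.020163920793794882 [0.57852282 0.02321716 0.08090771]
-120 12273 x -11.0 30.0 y [-60. -26.   8.  34.  60.]
-110 278 x 10.0 25.0 y [-56. -14. -13.  14.  14.]
-100 294 x 3.0 15.0 y [-14. -14.   0.  14.  15.]
-90 246 x -4.0 12.0 y [-14. -14. -13.  14.  14.]
-80 791 x -9.0 6.0 y [-14. -12. -10.  12.  14.]
-70 163 x -9.0 12.0 y [-19. -14.  10.  15.  19.]
-60 454 x -9.0 12.0 y [-21. -16. -10.  16.  21.]
-50 631 x 2.0 12.0 y [-22. -15.  10.  15.  23.]
-40 346 x -1.0 12.0 y [-23. -14. -10.  14.  24.]
-30 6 x 10.0 10.0 y [-12. -11.   1.  12.  13.]
0 949 x -62.0 30.0 y [-60. -22.  -2.  18.  49.]
230 [(240, np.int64(19), np.int64(-51), np.int64(4)), (246, np.int64(15), np.int64(-52), np.int64(6)), (252, np.int64(12), np.int64(-52), np.int64(6)), (258, np.int64(8), np.int64(-52), np.int64(6)), (264, np.int64(4), np.int64(-52), np.int64(6)), (270, np.int64(40), np.int64(-23), np.int64(-104)), (276, np.int64(39), np.int64(-22), np.int64(-108)), (282, np.int64(39), np.int64(-21), np.int64(-112)), (288, np.int64(39), np.int64(-20), np.int64(-116)), (294, np.int64(39), np.int64(-19), np.int64(-118)
[... 2815 characters left out ...]
5)), (276, np.int64(-4), np.int64(-18), np.int64(7)), (282, np.int64(11), np.int64(-14), np.int64(-39)), (288, np.int64(10), np.int64(-13), np.int64(-45)), (294, np.int64(10), np.int64(-13), np.int64(-51))]
300 [(240, np.int64(19), np.int64(-11), np.int64(6)), (246, np.int64(15), np.int64(-11), np.int64(5)), (252, np.int64(12), np.int64(-12), np.int64(6)), (258, np.int64(8), np.int64(-12), np.int64(5)), (264, np.int64(4), np.int64(-12), np.int64(6)), (270, np.int64(1), np.int64(-12), np.int64(6)), (276, np.int64(-3), np.int64(-12), np.int64(7)), (282, np.int64(-7), np.int64(-12), np.int64(6)), (288, np.int64(-11), np.int64(-12), np.int64(6)), (294, np.int64(-14), np.int64(-12), np.int64(6))]
```

```bash
python3 - <<'E'
from h import *
o,p,d,C=snap("wrist"); he=np.array(ctrl.calibration("wrist")["hand_eye"])
X=cloud((C[0],he[:3,:3],he[:3,3]),d)*1000
print("cols",list(range(276,304,2)))
for v in range(250,300,3): print(v,X[v,276:304:2,2].round().astype(int), p[v,290],p[v,300])
r=X[(abs(X[...,2]+9)<4)&(d>.05)]; print("rib-height pts",len(r), r.min(0) if len(r) else "", r.max(0) if len(r) else "")
# scene view: points near tool axis
o,p,d,C=snap("scene"); W=cloud(C,d); A=R.from_euler("xyz",o["orientation"],degrees=True).as_matrix()
T=(W-o["tool_pos"])@A*1000
m=(abs(T[...,0])<20)&(abs(T[...,1])<35)&(T[...,2]<3)&(T[...,2]>-80)&(d>0)
for lo in range(-80,5,8):
    q=T[m&(T[...,2]>=lo)&(T[...,2]<lo+8)]; 
    if len(q): print(lo,len(q),q[:,0].min().round(),q[:,0].max().round(),q[:,1].min().round(),q[:,1].max().round())
print(proj(C,o["tool_pos"]))
m=((W[...,2]>.084)&(W[...,2]<.097)&(np.hypot(W[...,0]-.57,W[...,1]+.02)<.12))
E
```

```text
cols [276, 278, 280, 282, 284, 286, 288, 290, 292, 294, 296, 298, 300, 302]
250 [7 6 6 5 5 6 7 7 5 6 5 5 6 5] [107 101  96] [107 102  97]
253 [5 6 6 6 5 6 6 4 7 8 7 6 6 5] [107 100  96] [106  99  95]
256 [6 5 6 5 6 6 7 6 6 6 7 6 5 6] [104  98  92] [104  98  93]
259 [6 5 6 6 6 5 7 7 7 5 5 5 6 6] [104  99  93] [104  98  93]
262 [5 7 6 6 7 5 6 7 7 5 5 6 6 5] [102  96  92] [103  96  92]
265 [5 5 6 5 6 7 5 6 6 5 6 5 6 6] [107 100  95] [107 102  97]
268 [7 5 6 5 6 7 6 6 7 6 6 6 6 5] [106  99  95] [105 100  96]
271 [6 6 6 6 6 5 7 5 6 6 6 5 6 6] [103  96  92] [104  98  94]
274 [7 6 6 6 7 6 6 7 6 5 7 6 6 6] [107 100  96] [105 100  95]
277 [ -36  -35  -35  -36  -36  -36  -35  -34  -32  -31  -31  -31 -188    5] [86 79 66] [106 100  95]
280 [-39 -39 -38 -39 -40 -39 -39 -39 -35 -35 -35 -37   7   6] [82 76 65] [103  98  92]
283 [-43 -42 -43 -44 -43 -43 -44 -40 -39 -38 -40 -39   5   6] [73 68 59] [103  97  92]
286 [-46 -46 -46 -46 -46 -47 -47 -42 -43 -43 -43 -42   7   6] [32 30 28] [103  96  92]
289 [-49 -49 -50 -51 -50 -49 -48 -45 -47 -45 -46 -41   7   7] [20 14 16] [105 100  94]
292 [-53 -53 -52 -51 -50 -49 -47 -49 -50 -49 -50 -42   5   6] [14 15 15] [99 92 88]
295 [-56 -56 -53 -50 -50 -48 -53 -53 -52 -53 -52 -42   6   7] [15 15 15] [79 74 70]
298 [-59 -59 -60 -52 -50 -49 -55 -55 -55 -57 -55 -42   6   6] [15 12 14] [79 75 71]
rib-height pts 1761 [  3.25283762 -98.23936851 -11.66473646] [ 44.68942306 -85.52596087  -5.00831302]
-80 44 -14.0 6.0 -31.0 30.0
-72 68 -15.0 4.0 -30.0 30.0
-64 86 -14.0 8.0 -28.0 28.0
-56 100 -14.0 10.0 -27.0 27.0
-48 104 -14.0 9.0 -26.0 26.0
-40 97 -14.0 10.0 -26.0 28.0
-32 10 -11.0 9.0 -23.0 15.0
[385.47851525 217.91100772]
```

Both cameras agree that the finger tips end about 31 mm behind the reported TCP (tool z ≈ −31). At TCP z 0.081 they were therefore at 112 mm, above the rib, and the key was held by only the top 7 mm of its bow. I'll go back 92 mm to straddle the rib and descend a further 33 mm.

Emit:
arm_command:
  steps:
    - {"translation": [0,-30,0],"rotation": [0,0,0],"claw": 40}
    - {"translation": [0,-60,0],"rotation": [0,0,0],"claw": 40}
    - {"translation": [0,-92,0],"rotation": [0,0,0],"claw": 40}
    - {"translation": [0,-92,0],"rotation": [0,0,0],"claw": 40}
    - {"translation": [0,-92,0],"rotation": [0,0,0],"claw": 40}

```text
clock: 12.7
tool_pos: [0.5529, -0.0676, 0.081]
orientation: [180.0, 0.0, 164.3]
force: [-0.9, -0.7, 0.1]
opening: 0.04
gripper_force: 0.0
```

```bash
python3 go.py .5534 -.0668 .048 164.4; python3 - <<'E'
from h import *
o,p,d,C=snap("wrist"); he=np.array(ctrl.calibration("wrist")["hand_eye"])
X=cloud((C[0],he[:3,:3],he[:3,3]),d)*1000
m=(abs(X[...,2]-(o["tool_pos"][2]-.0905)*1000)<4)&(abs(X[...,1])<30)&(X[...,0]>5)
print(o["tool_pos"],o["opening"],"rib y in tool",np.percentile(X[m][:,1],[2,50,98]))
m=(d>.03)&(X[...,2]<-20)&(X[...,2]>-45)&(abs(X[...,1])<45)&(X[...,0]<20); q=X[m]; print("tip z",np.percentile(q[:,2],[95,99,100]),"inner y",q[q[:,1]>0][:,1].min(),q[q[:,1]<0][:,1].max())
E
```

```text
t 12.7 tr [-0.3  0.9 33. ] rot [ 0.    0.   -0.03]
[ 0.55290445 -0.06756867  0.08102749] 0.03996185810458241 rib y in tool [-4.68941938  1.09089048  6.94058615]
tip z [-31.18206714 -29.82826573 -28.60315111] inner y 20.098923879486517 -19.57114347319549
```

Emit:
arm_command:
  steps:
    - {"translation": [0,1,10],"rotation": [0,0,0],"claw": 40}
    - {"translation": [0,1,20],"rotation": [0,0,0],"claw": 40}
    - {"translation": [0,1,27],"rotation": [0,0,0],"claw": 40}
    - {"translation": [0,1,31],"rotation": [0,0,0],"claw": 40}
    - {"translation": [0,1,31],"rotation": [0,0,0],"claw": 30}

```text
clock: 13.25
tool_pos: [0.5528, -0.0656, 0.0488]
orientation: [-180.0, -0.1, 164.4]
force: [-0.2, -1.4, 0.4]
opening: 0.0363
gripper_force: 0.0
```

Emit:
arm_command:
  steps:
    - {"translation": [0,0,0],"rotation": [0,0,0],"claw": 24}
    - {"translation": [0,0,0],"rotation": [0,0,0],"claw": 20}
    - {"translation": [0,3,0],"rotation": [0,0,0],"claw": 20}
    - {"translation": [0,7,0],"rotation": [0,0,0],"claw": 20}
    - {"translation": [0,12,0],"rotation": [0,0,0],"claw": 20}

```text
clock: 13.75
tool_pos: [0.5568, -0.0542, 0.0502]
orientation: [-180.0, 0.0, 164.4]
force: [-0.3, -3.1, 1.9]
opening: 0.0202
gripper_force: 1.4
```

```bash
cat > rib.py <<'E'
from h import *
o,p,d,C=snap("top"); X=cloud(C,d); ax=np.array([np.cos(np.radians(74.45)),np.sin(np.radians(74.45))]); c=np.array([.5534,-.0668])
r=(X[...,:2]-c)@ax*1000; s=(X[...,:2]-c)@[ax[1],-ax[0]]*1000
m=(abs(X[...,2]-.0905)<.004)&(abs(s)<50)&(r>-50)&(r<140)&(d>0)
print(o["clock"],o["tool_pos"],o["force"],"rib n",m.sum(),"along",np.percentile(r[m],[5,50,95]) if m.any() else "")
e=(abs(X[...,2]-.075)<.004)&(abs(s)<60)&(p.min(-1)>190)&(d>0); print("cover white span",np.percentile(r[e],[0.5,50,99.5]))
E
python3 rib.py
```

```text
13.75 [ 0.55679362 -0.05422054  0.05022513] [-0.31217256 -3.0937816   1.90408226] rib n 94 along [ 3.46513737  9.64610507 14.17632074]
cover white span [-120.71114226   28.93541941  129.39276017]
```

Now it moves: −3.1 N along the slide, and the rib has gone back about 8 mm. I'll continue pushing.

Emit:
arm_command:
  steps:
    - {"translation": [0,7,0],"rotation": [0,0,0],"claw": 20}
    - {"translation": [0,14,0],"rotation": [0,0,0],"claw": 20}
    - {"translation": [0,21,0],"rotation": [0,0,0],"claw": 20}
    - {"translation": [0,28,0],"rotation": [0,0,0],"claw": 20}
    - {"translation": [0,35,0],"rotation": [0,0,0],"claw": 20}

```text
clock: 14.3
tool_pos: [0.5663, -0.0198, 0.0499]
orientation: [-180.0, 0.0, 164.4]
force: [-0.4, -3.6, 2.7]
opening: 0.0203
gripper_force: 1.4
```

Emit:
arm_command:
  steps:
    - {"translation": [0,7,0],"rotation": [0,0,0],"claw": 20}
    - {"translation": [0,14,0],"rotation": [0,0,0],"claw": 20}
    - {"translation": [0,21,0],"rotation": [0,0,0],"claw": 20}
    - {"translation": [0,28,0],"rotation": [0,0,0],"claw": 20}
    - {"translation": [0,35,0],"rotation": [0,0,0],"claw": 20}

```text
clock: 14.8
tool_pos: [0.5756, 0.0138, 0.0498]
orientation: [-180.0, -0.0, 164.4]
force: [-0.7, -2.4, 1.7]
opening: 0.0199
gripper_force: 1.4
```

Emit:
arm_command:
  steps:
    - {"translation": [0,7,0],"rotation": [0,0,0],"claw": 20}
    - {"translation": [0,13,0],"rotation": [0,0,0],"claw": 20}
    - {"translation": [0,19,0],"rotation": [0,0,0],"claw": 20}
    - {"translation": [0,25,0],"rotation": [0,0,0],"claw": 20}
    - {"translation": [0,30,0],"rotation": [0,0,0],"claw": 20}

```text
clock: 15.3
tool_pos: [0.5836, 0.0426, 0.0498]
orientation: [-180.0, -0.0, 164.4]
force: [-1.0, -2.1, 3.1]
opening: 0.0199
gripper_force: 1.4
```

```bash
python3 rib.py; python3 go.py .5534 -.0668 .05 164.4
```

```text
15.3 [0.58357786 0.04262595 0.04980519] [-1.02867108 -2.08908617  3.10949508] rib n 68 along [103.76711929 108.56191215 114.28583822]
cover white span [-120.8320122   114.6218095   201.83375191]
t 15.35 tr [  -0.3 -114.2   -0.3] rot [ 0. -0. -0.]
```

Emit:
arm_command:
  steps:
    - {"translation": [0,3,0],"rotation": [0,0,0],"claw": 20}
    - {"translation": [0,6,0],"rotation": [0,0,0],"claw": 20}
    - {"translation": [0,8,0],"rotation": [0,0,0],"claw": 20}
    - {"translation": [0,9,0],"rotation": [0,0,0],"claw": 20}
    - {"translation": [0,9,0],"rotation": [0,0,0],"claw": 20}

```text
clock: 15.85
tool_pos: [0.586, 0.051, 0.0497]
orientation: [180.0, -0.0, 164.4]
force: [-0.3, -1.7, -0.3]
opening: 0.0202
gripper_force: 0.6
```

Emit:
arm_command:
  steps:
    - {"translation": [0,1,0],"rotation": [0,0,0],"claw": 20}
    - {"translation": [0,2,0],"rotation": [0,0,0],"claw": 20}
    - {"translation": [0,2,0],"rotation": [0,0,0],"claw": 20}

```text
clock: 16.15
tool_pos: [0.5865, 0.0528, 0.0498]
orientation: [-180.0, -0.0, 164.4]
force: [-1.0, -2.7, -1.3]
opening: 0.0199
gripper_force: 1.0
```

Emit:
arm_command:
  steps:
    - {"translation": [0,1,0],"rotation": [0,0,0],"claw": 20}
    - {"translation": [0,2,0],"rotation": [0,0,0],"claw": 20}
    - {"translation": [0,2,0],"rotation": [0,0,0],"claw": 20}

```text
clock: 16.45
tool_pos: [0.5865, 0.0529, 0.0498]
orientation: [-179.8, -0.1, 164.4]
force: [0.7, -11.0, -0.5]
opening: 0.0203
gripper_force: 4.9
```

Emit:
arm_command:
  steps:
    - {"translation": [0,0.5,0],"rotation": [0,0,0],"claw": 20}
    - {"translation": [0,1.5,0],"rotation": [0,0,0],"claw": 20}
    - {"translation": [0,1.5,0],"rotation": [0,0,0],"claw": 20}

```text
clock: 16.75
tool_pos: [0.5864, 0.0529, 0.0497]
orientation: [-179.7, -0.1, 164.4]
force: [0.8, -17.4, 0.5]
opening: 0.02
gripper_force: 7.6
```

```bash
python3 rib.py; python3 go.py .5534 -.0668 .05 164.4
```

```text
16.75 [0.58640744 0.05291711 0.04971744] [  0.82873678 -17.4018989    0.52698286] rib n 66 along [114.64339191 119.57600138 124.51402553]
cover white span [-120.82608915  127.20168585  212.46616733]
t 16.8 tr [  -0.5 -124.2    0.3] rot [-0.05 -0.02 -0.01]
```

The force has risen to 17 N with no further movement and the rib is at about 120 mm, so the cover is at its stop. I'll ease off, open, rise and check.

Emit:
arm_command:
  steps:
    - {"translation": [0,-4.5,0],"rotation": [0,0,0],"claw": 24}
    - {"translation": [0,-7,0],"rotation": [0,0,0],"claw": 40}
    - {"translation": [0,-7,0],"rotation": [0,0,0],"claw": 40}
    - {"translation": [0,-7,-20],"rotation": [0,0,0],"claw": 40}
    - {"translation": [0,-7,-50],"rotation": [0,0,0],"claw": 40}

```text
clock: 17.3
tool_pos: [0.5845, 0.0496, 0.0988]
orientation: [-179.9, -0.2, 164.4]
force: [0.2, -0.6, 0.6]
opening: 0.0399
gripper_force: 0.0
```

Emit:
arm_command:
  steps:
    - {"translation": [0,40,-50],"rotation": [0,0,0],"claw": 40}
    - {"translation": [-40,80,-90],"rotation": [0,0,0],"claw": 40}
    - {"translation": [-40,120,-90],"rotation": [0,0,0],"claw": 40}
    - {"translation": [-40,120,-90],"rotation": [0,0,0],"claw": 40}
    - {"translation": [-40,120,-90],"rotation": [0,0,0],"claw": 40}

```text
clock: 17.8
tool_pos: [0.6574, 0.1567, 0.1899]
orientation: [179.9, 0.0, 164.5]
force: [-1.1, 0.2, -1.4]
opening: 0.0398
gripper_force: 0.0
```

```bash
python3 rib.py; python3 - <<'E'
from h import *
o,p,d,C=snap("top"); X=cloud(C,d); cv2.imwrite("pics/t3.png",p[...,::-1]); z=np.load("top0.npz")
m=(np.hypot(X[...,0]-.527,X[...,1]+.163)<.05)&(X[...,2]>.094)&(X[...,2]<.15); k=X[m]; r=cv2.minAreaRect((k[:,:2]*1000).astype(np.float32)); print("key",r,np.percentile(k[:,2],98))
for n,(u0,v0,u1,v1) in dict(stapler=(298,160,376,204),pad=(205,290,262,346),marker=(270,308,342,344)).items():
    print(n,np.abs(p[v0:v1,u0:u1].astype(int)-z["p"][v0:v1,u0:u1]).mean())
E
```

```text
17.8 [0.65738953 0.15674888 0.18991258] [-1.08039617  0.22877427 -1.38030485] rib n 432 along [114.20634248 119.13477055 124.8884551 ]
cover white span [-118.03338007  154.94888993  261.10007873]
key ((525.8635864257812, -162.7434539794922), (12.114540100097656, 59.89535140991211), 68.58915710449219) 0.12723654361258174
stapler 12.296814296814297
pad 12.20405179615706
marker 3.135159465020576
```

View pics/t3.png

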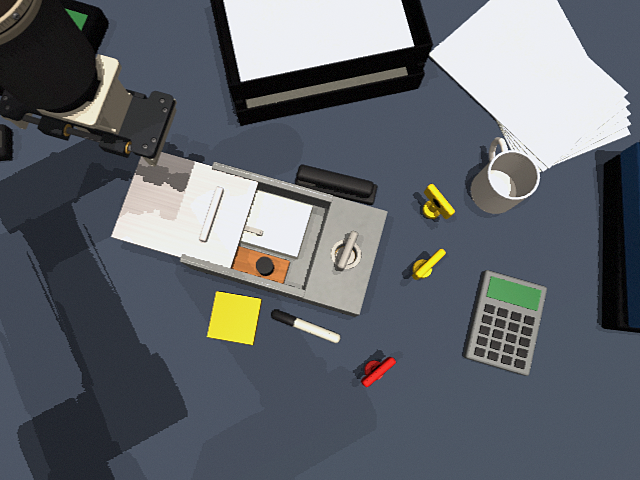

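The top view shows the cover fully back, with the rib at (212,214) and about 119–120 mm of travel, and the well open. The key sits in the lock at (346,252), dropped in and turned. Stapler (336,184), notepad (234,318) and marker (305,326) are where they were. Handing in.

```bash
python3 -c "
from plant import ctrl
print(ctrl.close_job())"
```

```text
the job is handed in; nothing more can be done
None
```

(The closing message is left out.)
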